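# Hook the levelling wedge out of the slatted cheese rack

### The arm

A 6-joint arm with a two-finger parallel gripper is mounted at the origin on the work surface. World frame = base frame: x ahead of the robot, y to its left, z up, the work surface at z = 0. Lengths are in m, angles in degrees, forces in N, time in s.
With the tool pointing down it reaches from about 0.4 to 0.825 m from the base axis. Payload 7 kg.
Tool frame: the origin (TCP) lies midway between the tips of the shut fingers; the grasp point (between the pads) lies 19 mm behind it (ctrl.grip_point_offset is the distance from the TCP to the grasp point, in m); x points along the fingers, y is the direction in which the jaws open and shut, and the axes are right-handed (so a half turn about x gives the same grasp; the last joint's range is limited). The gripper opens to 88 mm and grips with 3 to 60 N. Pads are 19 mm wide; open, the fingers measure 130 mm over their backs; the gripper's body (78 mm by 193 mm) begins 47 mm behind the grasp point.
Start: joints at [80.678, 20.546, 0.682, 0, -70.136, -16.507], TCP at [0.294, 0.608, 0.227] pointing down, gripper open.
Joint ranges: [-176.03, 176.03], [-82.01, 121.73], [-58.28, 71.71], [-173.87, 95.51], [-174.79, -0.11], [-173.66, 173.66]. Speed limits (degrees/s): [136.94, 136.94, 172.46, 180, 180, 180].

### API

Orientations are given as [roll, pitch, yaw] about the fixed x, y, z axes, in that order (R = Rz(yaw) Ry(pitch) Rx(roll)).
In Python, from plant import ctrl gives the robot as it stands.
- The arm moves only by the tool drive_tool, never from a script. Its argument "plan" is a list of rows, each a list of 3 entries, a list of its own where there are three numbers: the shift along the tool's x, y, z in m, then the turn, a rotation vector about the tool's x, y, z in degrees, then the opening, from 0 (shut) to 1 (fully open). In form: [[[dx, dy, dz], [wx, wy, wz], grip], ...]. A call has 1 to 20 rows; each row is the pose to reach, as a shift and turn from the pose measured when the call began, along the tool's axes at that moment; what a row does not reach only later rows make up. A row lasts 1/12 s, in which the tool goes at most 41.7 mm and 7.16 degrees, less where a joint would pass 70% of its speed; a pose out of reach is approached as far as the arm can. A call with a gripper value outside its range is refused whole. The fingers move at their own pace and stop on an object; the grip force is fixed at half the most. Time passes only in rows, so rows that repeat a pose let the fingers close. It gives the time, the measured TCP pose, the force and the opening at its end, in the units of the state.
- ctrl.get_obs(): the state, without advancing time (a new reading comes with each control period).
- ctrl.snapshot(name): name is "scene" or "top"; returns the picture (400x640x3 uint8, blue, green, red); there is no depth.
- ctrl.get_calibration(name): a dict with "fx", "fy", "cx", "cy" (pixels), "R" (3x3) and "t" (3): a world point X has camera coordinates R X + t. Camera axes: x right, y down, z forward; pixel columns grow to the right and rows downward; lengths in m; the calibration is good to about 2 mm. A picture is of the moment at which its call begins. get_calibration takes no time and is no camera call.
- ctrl.close_job(): hands the job in, once; it reports no verdict.
Trained networks look in the newest picture that a camera, given by its name, has taken for a name from the list of things; names that differ only in an ending like _2 or _b are one class to them, and where a whole thing is asked for, a point or a joint stands for the part that bears it (a point fixed in the world has none). Each returns a list of dicts, best first, with "confidence" (0 to 1); they miss things now and then, are a little off and sometimes report something else, mostly with a low value. They report only what shows in the picture. A call takes as long as a camera call. They do not tell look-alikes from the thing itself.
- ctrl.cut_out(camera, name): "pixels" (400x640 bool, what is visible of it) and "pixel" ([column, row] in pixels, amid what is visible of it).
- ctrl.landmark_of(camera, name): "pixel" ([column, row] in pixels: a listed point, or the origin of a listed thing).
The state is a dict: "clock": time; "joint_pos": joint angles; "qvel": joint speeds; "tau": joint torques, N m; "tool_pos": TCP position; "orientation": TCP orientation; "force": force on the tool from outside, world axes, zero at the start; "moment": the same for the moment, N m; "opening": finger opening in m.
Only numpy, scipy, OpenCV 4.12 (cv2) and the standard library are available. Lean on these libraries where they do the work, as an engineer would, in place of code of your own. Each camera call takes 0.05 s, during which the arm holds its last target. There are 200 camera calls.

### The job

A wooden levelling wedge has slipped down into one of the narrow gaps of the slatted cheese rack. Take the hooked pick from its stand, reach the hook down into the gap behind the wedge's thick end and drag the wedge out through the open front until it lies flat and wholly on the rack's bare apron, clear of the slats, never touching the wedge with the gripper or arm. Then lay the pick back in the two forks of its stand, hook hanging down as before.

Things in the scene. Friction and masses are not known exactly. Their poses are not given: they have to be found in the camera images.
- rack: Fixed spruce rack. Origin on table under mid front of its slats; x into gaps, y left, z up. Base board 20 mm thick, x -130 to 160, y +-95 mm: bare apron to x 0, then four slats to x 160, tops at z 48. Three gaps 26 mm wide, centred at y -52, 0, 52, level with the apron, open above and at x 0, closed at 160 by a 48 mm high deck (x to 270) with a cheese 30 mm high on it. Yaw up to 15 degrees.
- wedge: Loose dark wooden wedge, 70 x 18 mm, 20 g, lying lengthwise on the floor of one gap. Origin at the centre of its flat underside; x towards the thick end, which faces the gap's closed end; z up. 8 mm high at x -35, 24 mm at the upright thick end, x 35; 35 mm or more of gap is free behind that. The other gaps hold a 36 mm straight block and a 60 mm round dowel, not wanted.
- pick: Loose pick, 120 g, at first in the stand, hook down, tip 31 mm above the table. Origin at hook's lower tip, x from handle to hook, z up the hook. Dark wooden handle 110 mm long (x -150 to -40), 22 wide (y), 24 high; grip it from above across its width at its middle: x -95, y 0, z 95 mm. A 7 mm steel rod runs on along x at z 95 to x 0, then turns straight down to the origin.
- stand: Fixed wooden stand of the pick. Origin at centre of underside on the table, x along the laid-in handle towards the hook, z up; handle's middle starts within 10 mm of above it. Base 130 x 70 x 15 mm; two forks 12 mm thick at x -42 and 42, 68 wide, level saddles 113 mm above the table, 46 mm wide between horns 18 mm high. The space between the forks is free for fingers down to the base.
Not all that is in view belongs to the job. Of the things like the pick, leave any that is turquoise; of the rest the smaller one is meant.

How it is judged:
By the outcome, as a careful person would: the job done as asked, in the order asked, and still so for the second after the job is handed in, with the robot touching nothing.
It also fails if it takes over 54 s, if anything falls off the work surface, if the arm or the gripper's body presses on something with over 40 N, if the wrist force passes 120 N, or if a joint passes its speed limit or range.

## Working session

There is one attempt and no reset: what is moved stays moved. The work goes in short steps, Python scripts to look and compute and a tool call to move; the robot and the scene stay as the last step left them, time stands still between calls to the robot, and variables do not carry over. Pictures are saved under pics/ and viewed, about 8 in all and at most 12, crops included, and the job is handed in when it is done.

Besides the shell and the picture viewer there is one more tool, called after ">>>" as name(argument=value, ...), one argument or row to a line, values as JSON. drive_tool: Moves the arm, as the interface text tells. Its arguments: {"type":"object","properties":{"plan":{"type":"array","items":{"type":"array"}}},"required":["plan"]}

```bash
mkdir -p pics; ls
cat > h.py <<'E'
import numpy as np, cv2
from plant import ctrl
from scipy.spatial.transform import Rotation as Ro
C={n:ctrl.get_calibration(n) for n in("scene","top")}
def proj(n,X):
    c=C[n];p=np.atleast_2d(X)@np.array(c["R"]).T+np.array(c["t"])
    return np.c_[c["fx"]*p[:,0]/p[:,2]+c["cx"],c["fy"]*p[:,1]/p[:,2]+c["cy"]]
def ray(n,px,z):
    c=C[n];R=np.array(c["R"]);o=-R.T@np.array(c["t"])
    d=R.T@np.array([(px[0]-c["cx"])/c["fx"],(px[1]-c["cy"])/c["fy"],1])
    return o+d*(z-o[2])/d[2]
E
python3 - <<'E'
from h import *
for n in C:
    im=ctrl.snapshot(n);cv2.imwrite(f"pics/{n}0.png",im)
    R=np.array(C[n]["R"]);print(n,"cam at",-R.T@np.array(C[n]["t"]),C[n]["fx"])
    for k in("rack","wedge","pick","stand"):
        for d in ctrl.landmark_of(n,k)[:4]:print(n,k,"lm",np.round(d["pixel"],1),round(d["confidence"],2))
        for d in ctrl.cut_out(n,k)[:4]:print(n,k,"cut",np.round(d["pixel"],1),d["pixels"].sum(),round(d["confidence"],2))
o=ctrl.get_obs();print(o)
E
```

```text
pics
scene cam at [ 0.8829083  -0.34297766  0.65076385] 378.6095079587643
scene rack lm [419.4 214.7] 0.92
scene rack cut [458.9 238.3] 17188 0.65
scene wedge lm [431.8 250.3] 0.64
scene wedge cut [437.7 245.2] 247 0.58
scene pick lm [287.1 346.8] 0.7
scene pick lm [240.7 288.4] 0.6
scene pick lm [233.  175.2] 0.59
scene pick cut [157.8 164.9] 1756 0.95
scene pick cut [344.5 304.8] 1223 0.88
scene pick cut [214.3 229.9] 1026 0.73
scene stand lm [227.1 259.3] 0.64
scene stand cut [218.2 250.5] 2532 0.82
top cam at [ 0.38704599 -0.12584429  0.78729087] 392.54626352938084
top rack lm [230.2 171. ] 0.83
top rack cut [226.8 142.3] 17064 0.6
top wedge lm [255.1 126. ] 0.85
top wedge cut [250.3 121.8] 360 0.56
top pick lm [425.9 159.4] 0.96
top pick lm [391.7 307.5] 0.66
top pick lm [405.3 108.6] 0.63
top pick cut [347.3 122.3] 823 0.78
top pick cut [467.3 365.6] 2427 0.58
top pick cut [445.8 196.6] 1197 0.56
top stand lm [427.7 212.4] 0.73
top stand cut [425.5 214.7] 2158 0.59
{'clock': 0.9, 'joint_pos': array([ 8.06783530e+01,  2.05443473e+01,  6.81101375e-01, -6.20531262e-04,
       -7.01351546e+01, -1.65070721e+01]), 'qvel': array([-0.08474845, -0.00914   ,  0.11435098, -0.05233741,  0.07737288,
       -0.0442241 ]), 'tau': array([ 7.93896925e-05, -5.82357538e+01,  2.93300968e+01,  7.00252935e+00,
        1.26356108e-02, -9.14431411e-06]), 'tool_pos': array([0.2940865 , 0.60753704, 0.2265755 ]), 'orientation': array([-53.44777637,  89.99829731, 100.72329377]), 'force': array([-0.67502628,  0.65003712,  0.176513  ]), 'moment': array([-0.0386685 ,  0.00974665,  0.00180609]), 'opening': 0.08749617164134381}
```

Run:
```python
import cv2
a=cv2.imread("pics/scene0.png");b=cv2.imread("pics/top0.png")
cv2.imwrite("pics/scene0b.png",cv2.resize(a,(800,500)));cv2.imwrite("pics/top0b.png",cv2.resize(b,(800,500)))
```

```text
(no output)
```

View pics/scene0b.png

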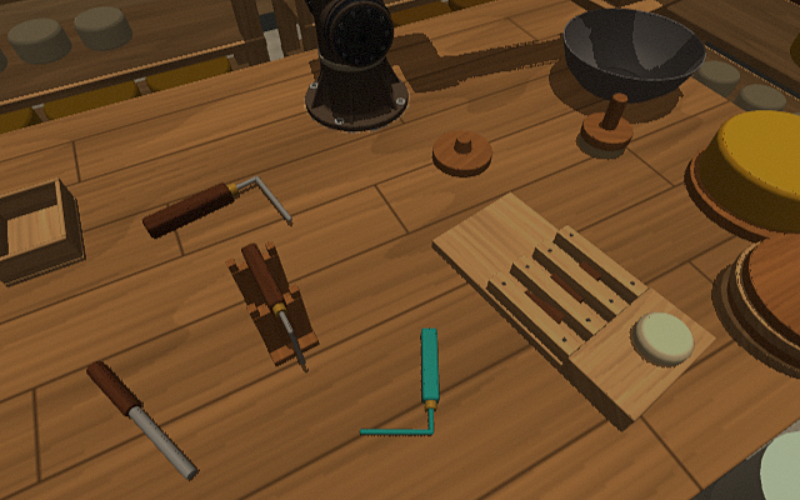

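View pics/top0b.png

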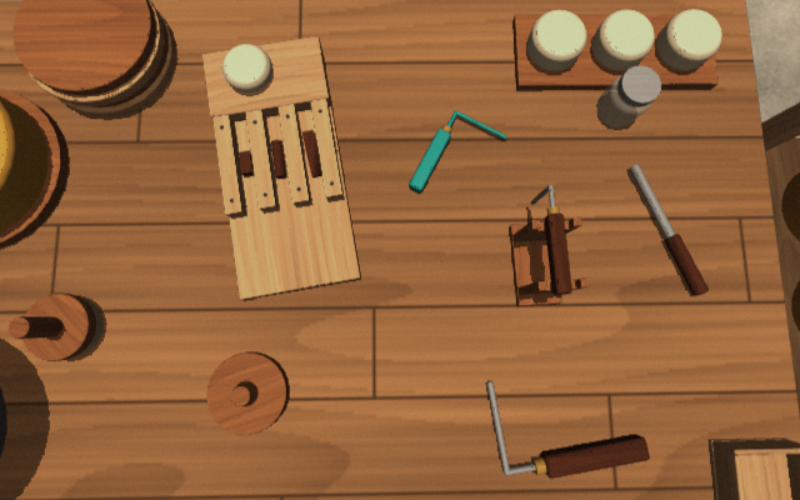

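Run:
```python
import cv2,numpy as np
a=cv2.imread("pics/scene0.png");b=cv2.imread("pics/top0.png")
f=lambda i,x,y,w,h,s:cv2.resize(i[y:y+h,x:x+w],(w*s,h*s),interpolation=cv2.INTER_CUBIC)
A=f(a,400,180,110,100,4)[:, :400];B=f(b,170,70,100,100,4)
P=f(b,400,140,80,110,2);Q=f(a,170,180,100,120,2)
out=np.zeros((600,800,3),np.uint8);out[:400,:400]=A;out[:400,400:]=B
r=f(b,400,140,100,50,4);out[400:600,0:400]=r
r=f(a,170,240,100,50,4);out[400:600,400:800]=r
cv2.imwrite("pics/crop1.png",np.clip(out*1.5,0,255).astype(np.uint8))
```

```text
(no output)
```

View pics/crop1.png

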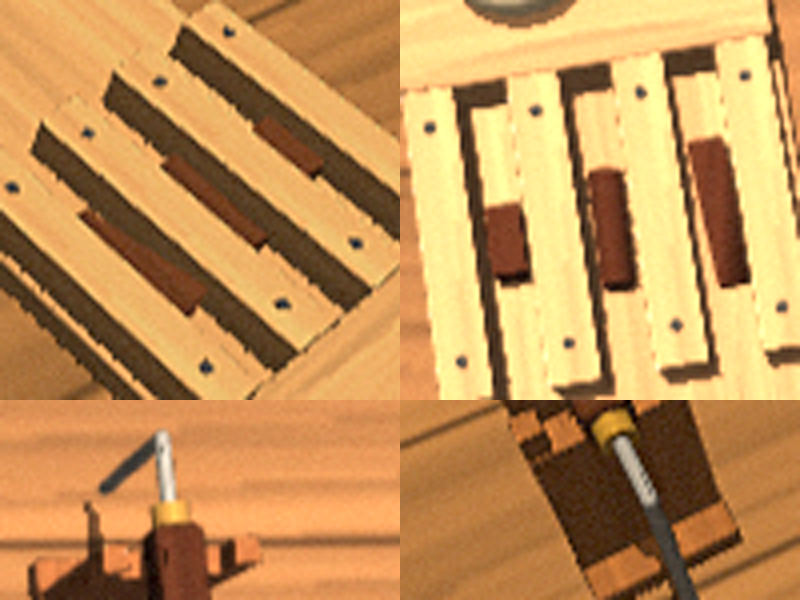

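```bash
cat >> h.py <<'E'
from scipy.optimize import least_squares
def fit(obs,x0,z=0.):
    # obs: (cam,px(orig pixels),local xyz)
    def pose(p):return Ro.from_euler('z',p[2]).as_matrix(),np.array([p[0],p[1],z])
    def res(p):
        R,t=pose(p);return np.concatenate([(proj(c,R@np.array(l)+t)[0]-u) for c,u,l in obs])
    s=least_squares(res,x0,loss='soft_l1',f_scale=2);return s.x,res(s.x).reshape(-1,2)
def W(p,l,z=0.):return Ro.from_euler('z',p[2]).apply(l)+np.array([p[0],p[1],z])
E
python3 - <<'E'
from h import *
k=1.25;a=.001
t=lambda u,v,l:("top",np.array([u/k,v/k]),np.array(l)*a)
s=lambda u,v,l:("scene",np.array([u/k,v/k]),np.array(l)*a)
p,r=fit([t(359,278,[-130,-95,20]),t(240,298,[-130,95,20]),t(319,38,[270,-95,48]),t(203,55,[270,95,48]),
 s(433,243,[-130,-95,20]),s(511,194,[-130,95,20]),s(715,335,[270,95,48]),("top",np.array([230.2,171]),np.zeros(3)),("scene",np.array([419.4,214.7]),np.zeros(3))],[.6,.1,.1])
print("rack",p[:2],np.degrees(p[2]),"\n",r.round(1).tolist());rack=p
p,r=fit([("top",np.array([440,148.5]),np.array([0,0,98.5])*a),t(562,293,[-150,0,107]),t(555,212,[-40,0,107]),
 ("top",np.array([425.9,159.4]),np.zeros(3)),("scene",np.array([240.7,288.4]),np.zeros(3)),s(306,370,[0,0,0]),s(251,246,[-150,0,107])],[.4,-.2,0],.031)
print("pick",p[:2],np.degrees(p[2]),"\n",r.round(1).tolist());pick=p
print("grip pick",W(pick,[-.095,0,.095],.031))
for n in C:
    for d in ctrl.landmark_of(n,"wedge")[:1]:
        w=ray(n,d["pixel"],.02);print("wedge",n,w,"in rack",Ro.from_euler('z',-rack[2]).apply(w-np.array([*rack[:2],0])))
    for d in ctrl.landmark_of(n,"stand")[:1]:print("stand",n,ray(n,d["pixel"],0))
for nm,q in(("rack",rack),("pick",pick)):np.save(nm,q)
R=np.array(Ro.from_euler('xyz',ctrl.get_obs()["orientation"],degrees=True).as_matrix());print(R.round(3))
im={n:cv2.imread(f"pics/{n}0.png") for n in C}
G=lambda y:[[0,y-13,20],[160,y-13,20],[160,y+13,20],[0,y+13,20]]
for n in C:
    for poly in [[[-130,-95,20],[-130,95,20],[0,95,20],[0,-95,20]],[[160,-95,48],[270,-95,48],[270,95,48],[160,95,48]],G(-52)]:
        cv2.polylines(im[n],[(proj(n,W(rack,np.array(poly)*a))*16).astype(int)],True,(0,255,0),1,cv2.LINE_AA,4)
    cv2.polylines(im[n],[(proj(n,W(pick,np.array([[-150,0,95],[0,0,95],[0,0,0]])*a,.031))*16).astype(int)],False,(0,255,0),1,cv2.LINE_AA,4)
A=cv2.resize(im["top"][20:260,150:490],(680,480));cv2.imwrite("pics/ov.png",np.vstack([A[:, :]]))
B=cv2.resize(im["scene"][140:340,170:570],(800,400));cv2.imwrite("pics/ov2.png",B)
E
```

```text
rack [0.56694366 0.04896843] 9.440455082650058 
 [[0.8, 0.4], [-1.0, 1.7], [-0.5, -1.8], [-1.1, -0.7], [-1.4, -3.2], [-0.6, -2.9], [2.0, 2.2], [2.2, -1.6], [-0.8, -0.9]]
pick [ 0.57251723 -0.33949227] 1.1184945278483085 
 [[0.7, -1.1], [-0.2, -0.7], [0.1, -0.8], [-0.4, 1.7], [2.5, 3.1], [-1.6, -4.5], [-0.8, -2.2]]
grip pick [ 0.47753533 -0.34134669  0.126     ]
wedge scene [0.65780637 0.00751987 0.02      ] in rack [ 0.08283362 -0.05579074  0.02      ]
stand scene [ 0.47958565 -0.34321879  0.        ]
wedge top [6.52010889e-01 6.25529648e-04 2.00000000e-02] in rack [ 0.0759858  -0.06164112  0.02      ]
stand top [ 0.47358924 -0.34700649  0.        ]
[[-0.    -0.436 -0.9  ]
 [ 0.    -0.9    0.436]
 [-1.    -0.     0.   ]]
```

View pics/ov.png

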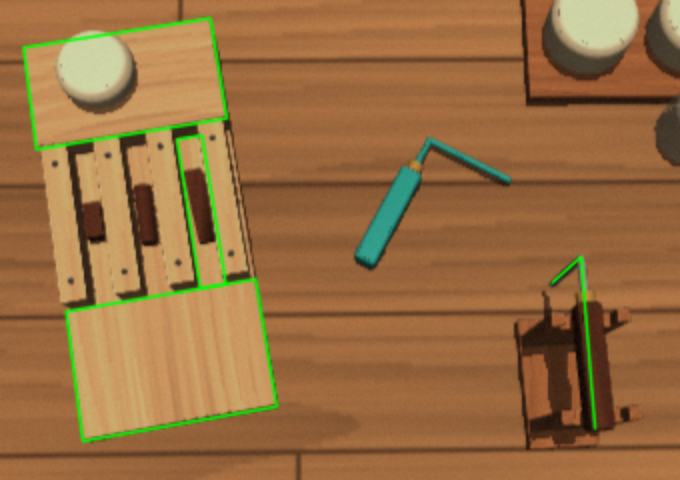

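View pics/ov2.png

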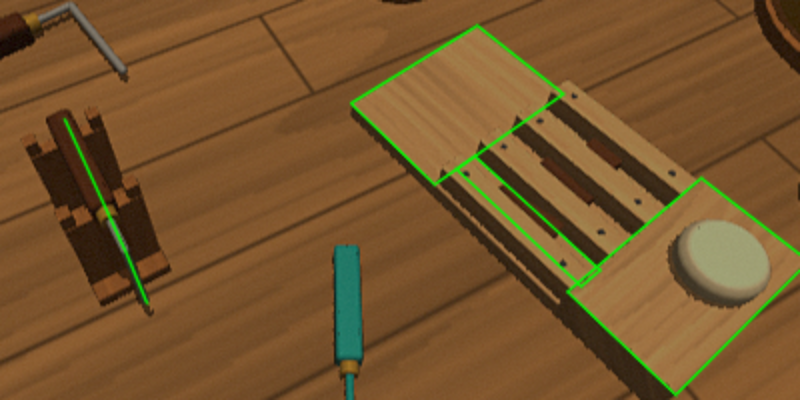

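The three gap items show the wedge (tapered) in the right-hand gap of the top view, at about (312,155) in the 800-px picture. Things like the pick: the turquoise one at (455,150) is to be left. The big hooked one at (570,455) is too large and the straight tool at (670,230) has no hook. The smaller hooked one at (555,250), lying in the stand, is the one meant, and the crop shows its hook.

```bash
cat >> h.py <<'E'
def rel(p,psi,o=None):
    """shift/turn in tool axes to TCP p, tool x down, tool y = left of heading psi (deg)"""
    o=o or ctrl.get_obs();R=Ro.from_euler('xyz',o["orientation"],degrees=True)
    s,c=np.sin(np.radians(psi)),np.cos(np.radians(psi))
    T=Ro.from_matrix(np.array([[0,-s,-c],[0,c,-s],[-1,0,0]]) )
    assert abs(np.linalg.det(T.as_matrix())-1)<1e-6
    return (R.inv().apply(np.array(p)-o["tool_pos"])).round(4).tolist(),(R.inv()*T).as_rotvec(degrees=True).round(2).tolist()
E
python3 - <<'E'
from h import *
print(rel([.5,.15,.24],1.1));print(rel([.4775,-.341,.24],1.1));print(ctrl.get_obs()["clock"])
E
```

```text
Traceback (most recent call last):
  File "h.py", line 24, in rel
    T=Ro.from_matrix(np.array([[0,-s,-c],[0,c,-s],[-1,0,0]]) )
  File "scipy/spatial/transform/_rotation.pyx", line 1143, in scipy.spatial.transform._rotation.Rotation.from_matrix
ValueError: Non-positive determinant (left-handed or null coordinate frame) in rotation matrix 0: [[ 0.         -0.01919744 -0.99981571]
 [ 0.          0.99981571 -0.01919744]
 [-1.          0.          0.        ]].
```

```bash
sed -i 's/\[\[0,-s,-c\],\[0,c,-s\],/[[0,-s,c],[0,c,s],/' h.py
python3 - <<'E'
from h import *
print(rel([.5,.15,.24],1.1));print(rel([.4775,-.341,.24],1.1));print(ctrl.get_obs()["clock"])
E
```

```text
([-0.0134, 0.3221, -0.3847], [153.07, 0.0, -0.0])
([-0.0134, 0.7738, -0.5784], [153.07, 0.0, -0.0])
1.1
```

>>> drive_tool(
  plan=[
    [[-0.013,0.322,-0.385],[153,0,0],1],
    [[-0.013,0.322,-0.385],[153,0,0],1],
    [[-0.013,0.322,-0.385],[153,0,0],1],
    [[-0.013,0.322,-0.385],[153,0,0],1],
    [[-0.013,0.322,-0.385],[153,0,0],1],
    [[-0.013,0.322,-0.385],[153,0,0],1],
    [[-0.013,0.322,-0.385],[153,0,0],1],
    [[-0.013,0.322,-0.385],[153,0,0],1],
    [[-0.013,0.322,-0.385],[153,0,0],1],
    [[-0.013,0.322,-0.385],[153,0,0],1],
    [[-0.013,0.322,-0.385],[153,0,0],1],
    [[-0.013,0.322,-0.385],[153,0,0],1],
    [[-0.013,0.322,-0.385],[153,0,0],1],
  ],
)

```text
clock: 2.18
tool_pos: [0.5019, 0.1448, 0.24]
orientation: [-115.3, 90.0, -54.8]
force: [0.2, 0.7, -0.3]
opening: 0.0877
```

Run:
```python
from h import *
print(ctrl.get_obs()["joint_pos"]);print(rel([.4775,-.341,.2],1.1))
```

```text
[ 3.76773108e+01  5.56045639e+00 -1.72407981e+01  5.27864237e-02
 -6.72008425e+01 -6.72225557e+01]
([0.0404, -0.2182, -0.4347], [59.38, 0.0, 0.05])
```

>>> drive_tool(
  plan=[
    [[0.04,-0.218,-0.435],[59.4,0,0],1],
    [[0.04,-0.218,-0.435],[59.4,0,0],1],
    [[0.04,-0.218,-0.435],[59.4,0,0],1],
    [[0.04,-0.218,-0.435],[59.4,0,0],1],
    [[0.04,-0.218,-0.435],[59.4,0,0],1],
    [[0.04,-0.218,-0.435],[59.4,0,0],1],
    [[0.04,-0.218,-0.435],[59.4,0,0],1],
    [[0.04,-0.218,-0.435],[59.4,0,0],1],
    [[0.04,-0.218,-0.435],[59.4,0,0],1],
    [[0.04,-0.218,-0.435],[59.4,0,0],1],
    [[0.04,-0.218,-0.435],[59.4,0,0],1],
    [[0.04,-0.218,-0.435],[59.4,0,0],1],
    [[0.04,-0.218,-0.435],[59.4,0,0],1],
    [[0.04,-0.218,-0.435],[59.4,0,0],1],
  ],
)

```text
clock: 3.35
tool_pos: [0.4764, -0.343, 0.1995]
orientation: [-159.0, 90.0, -158.1]
force: [0.4, -0.0, -0.3]
opening: 0.0875
```

Run:
```python
from h import *
pick=np.load("pick.npy");o=ctrl.get_obs();print(o["tool_pos"],o["clock"]);print(rel([.4775,-.341,.107],1.1))
im=[]
for n,(x,y) in(("top",(380,100)),("scene",(150,150))):
    i=ctrl.snapshot(n)
    cv2.polylines(i,[(proj(n,W(pick,np.array([[-150,0,95],[0,0,95],[0,0,0]])*.001,.031))*16).astype(int)],False,(0,255,0),1,cv2.LINE_AA,4)
    for l in([0,.044,0],[0,-.044,0]):
        R=Ro.from_euler('xyz',o["orientation"],degrees=True)
        cv2.circle(i,tuple(proj(n,o["tool_pos"]+R.apply(l))[0].astype(int)),2,(255,0,255),1)
    im.append(cv2.resize(i[y:y+180,x:x+130],(390,540),interpolation=cv2.INTER_CUBIC))
cv2.imwrite("pics/pre.png",np.hstack(im))
```

```text
[ 0.47639248 -0.34295456  0.19952401] 3.35
([0.0925, 0.002, 0.0012], [-0.23, -0.04, 0.02])
```

View pics/pre.png

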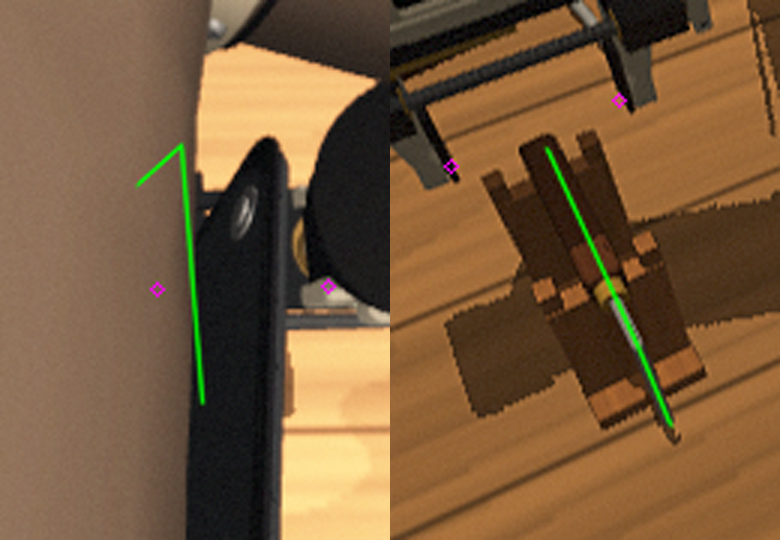

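Markers sit on the fingertips, and the pick overlay lies on the handle in the scene view. I'm going down and closing.

>>> drive_tool(
  plan=[
    [[0.03,0.002,0.001],[0,0,0],1],
    [[0.06,0.002,0.001],[0,0,0],1],
    [[0.085,0.002,0.001],[0,0,0],1],
    [[0.0925,0.002,0.001],[0,0,0],1],
    [[0.0925,0.002,0.001],[0,0,0],1],
    [[0.0925,0.002,0.001],[0,0,0],0],
    [[0.0925,0.002,0.001],[0,0,0],0],
    [[0.0925,0.002,0.001],[0,0,0],0],
    [[0.0925,0.002,0.001],[0,0,0],0],
    [[0.0925,0.002,0.001],[0,0,0],0],
    [[0.0925,0.002,0.001],[0,0,0],0],
    [[0.0925,0.002,0.001],[0,0,0],0],
    [[0.0925,0.002,0.001],[0,0,0],0],
    [[0.0925,0.002,0.001],[0,0,0],0],
    [[0.0925,0.002,0.001],[0,0,0],0],
  ],
)

```text
clock: 4.7
tool_pos: [0.478, -0.3392, 0.1077]
orientation: [-69.8, 90.0, -68.8]
force: [-0.3, -0.4, 0.2]
opening: 0.0268
```

>>> drive_tool(
  plan=[
    [[0,0,0],[0,0,0],0],
    [[0,0,0],[0,0,0],0],
    [[0,0,0],[0,0,0],0],
    [[0,0,0],[0,0,0],0],
    [[0,0,0],[0,0,0],0],
  ],
)

```text
clock: 5.12
tool_pos: [0.478, -0.3392, 0.1077]
orientation: [-66.5, 90.0, -65.4]
force: [-1.1, -0.6, 0.1]
opening: 0.0215
```

Run:
```python
from h import *
o=ctrl.get_obs();print(o["tool_pos"],o["opening"],o["force"],rel([o["tool_pos"][0],o["tool_pos"][1],.25],1.1))
```

```text
[ 0.47800733 -0.33920781  0.10773445] 0.021494098221334523 [-1.09316243 -0.55794776  0.13817408] ([-0.1423, -0.0001, 0.0], [-0.06, 0.02, 0.04])
```

Run:
```python
from h import *
rack=np.load("rack.npy");o=ctrl.get_obs();o["tool_pos"][2]=.2077
T=W(rack,[.043,-.052,0]);T[2]=.17;print(T);print(rel(T,np.degrees(rack[2]),o))
```

```text
[0.61789047 0.00472566 0.17      ]
([0.0375, 0.3414, 0.1461], [-8.4, 0.01, 0.04])
```

>>> drive_tool(
  plan=[
    [[-0.015,0,0],[0,0,0],0],
    [[-0.04,0,0],[0,0,0],0],
    [[-0.065,0,0],[0,0,0],0],
    [[-0.09,0,0],[0,0,0],0],
    [[-0.1,0,0],[0,0,0],0],
    [[-0.1,0,0],[0,0,0],0],
  ],
)

```text
clock: 5.62
tool_pos: [0.4792, -0.3397, 0.2104]
orientation: [-27.8, 89.7, -26.8]
force: [-0.0, -0.3, -1.5]
opening: 0.0219
```

>>> drive_tool(
  plan=[
    [[0,0.02,0.01],[0,0,0],0],
    [[0,0.05,0.02],[-1,0,0],0],
    [[0,0.08,0.035],[-2,0,0],0],
    [[0,0.115,0.05],[-3,0,0],0],
    [[0,0.15,0.065],[-4,0,0],0],
    [[0,0.185,0.08],[-5,0,0],0],
    [[0,0.22,0.095],[-6,0,0],0],
    [[0,0.255,0.11],[-7,0,0],0],
    [[0,0.285,0.125],[-8,0,0],0],
    [[0.01,0.31,0.135],[-8.4,0,0],0],
    [[0.025,0.33,0.143],[-8.4,0,0],0],
    [[0.04,0.342,0.145],[-8.4,0,0],0],
    [[0.04,0.342,0.145],[-8.4,0,0],0],
    [[0.04,0.342,0.145],[-8.4,0,0],0],
    [[0.04,0.342,0.145],[-8.4,0,0],0],
  ],
)

```text
clock: 6.87
tool_pos: [0.6177, 0.0044, 0.1697]
orientation: [-50.2, 89.7, -40.7]
force: [0.1, 0.4, -0.7]
opening: 0.0217
```

```bash
cat >> h.py <<'E'
def hook(o,L=.095,h=-.0767):
    R=Ro.from_euler('xyz',o["orientation"],degrees=True);t=np.array(o["tool_pos"])
    return t+R.apply([-h,0,L]),t+R.apply([-.0183,0,L])   # tip, bend
def view(name,boxes,s):
    rack=np.load("rack.npy");o=ctrl.get_obs();im=[];tip,b=hook(o)
    print("clock",o["clock"],"tcp",o["tool_pos"],"tip rack",Ro.from_euler('z',-rack[2]).apply(tip-np.array([*rack[:2],0])).round(4),"F",o["force"].round(1))
    for n,x,y,w,hh in boxes:
        i=ctrl.snapshot(n)
        for k in("wedge","pick"):
            for d in ctrl.landmark_of(n,k)[:1]:print(n,k,np.round(d["pixel"],1),round(d["confidence"],2))
        print(n,"expected tip px",proj(n,tip)[0].round(1))
        v=cv2.resize(i[y:y+hh,x:x+w],(w*s,hh*s),interpolation=cv2.INTER_CUBIC);v=np.clip(v*1.4,0,255).astype(np.uint8)
        G=[[[0,-.065,.02],[.16,-.065,.02],[.16,-.039,.02],[0,-.039,.02]],[[0,-.065,.048],[.16,-.065,.048],[.16,-.039,.048],[0,-.039,.048]]]
        for g,col in zip(G,((0,255,0),(255,255,0))):
            cv2.polylines(v,[(((proj(n,W(rack,np.array(g)))-[x,y]+.5)*s)*16).astype(int)],True,col,1,cv2.LINE_AA,4)
        cv2.polylines(v,[(((proj(n,np.array([tip,b]))-[x,y]+.5)*s)*16).astype(int)],False,(255,0,255),1,cv2.LINE_AA,4)
        im.append(v)
    m=max(v.shape[0] for v in im);cv2.imwrite(name,np.hstack([cv2.copyMakeBorder(v,0,m-v.shape[0],0,0,cv2.BORDER_CONSTANT) for v in im]))
E
python3 - <<'E'
from h import *
view("pics/over.png",[("scene",390,170,130,130),("top",160,60,130,130)],3)
E
```

```text
clock 6.8667 tcp [0.61772034 0.00441194 0.16967293] tip rack [ 0.138  -0.0525  0.0932] F [ 0.1  0.4 -0.7]
scene wedge [431.7 247.6] 0.79
scene pick [291.5 343.3] 0.76
scene expected tip px [467.2 250. ]
top wedge [251.5 122.1] 0.65
top pick [391.9 309.1] 0.71
top expected tip px [238.9  82.5]
```

View pics/over.png

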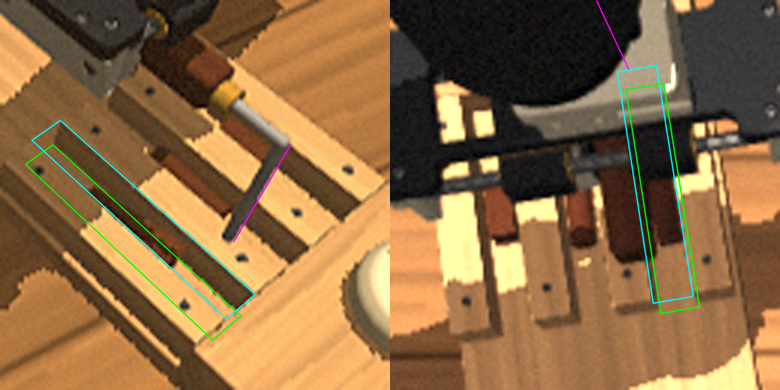

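Run:
```python
from h import *
r=np.load("rack.npy")
for n,px,z in(("scene",(450,257.3),.044),("top",(247.5,105),.044),("top",(255.5,141),.028),("scene",(420,233),.028)):
    print(n,Ro.from_euler('z',-r[2]).apply(ray(n,px,z)-np.array([*r[:2],0])).round(4))
for d in((.0,0,-.069),):
    T=np.array(ctrl.get_obs()["tool_pos"])+d;print(rel(T,np.degrees(r[2])))
```

```text
scene [ 0.1192 -0.0551  0.044 ]
top [ 0.1126 -0.0559  0.044 ]
top [ 0.0421 -0.0586  0.028 ]
scene [ 0.0444 -0.0501  0.028 ]
([0.069, 0.0002, -0.0004], [-0.04, 0.3, 0.16])
```

>>> drive_tool(
  plan=[
    [[0.015,0,0],[0,0,0],0],
    [[0.03,0,0],[0,0,0],0],
    [[0.045,0,0],[0,0,0],0],
    [[0.055,0,0],[0,0,0],0],
    [[0.062,0,0],[0,0,0],0],
    [[0.067,0,0],[0,0,0],0],
    [[0.067,0,0],[0,0,0],0],
    [[0.067,0,0],[0,0,0],0],
  ],
)

```text
clock: 7.83
tool_pos: [0.6189, 0.0041, 0.1042]
orientation: [-28.5, 89.6, -19.1]
force: [-0.4, 0.1, -1.3]
opening: 0.022
```

Run:
```python
from h import *
view("pics/in.png",[("scene",390,170,130,130)],4)
r=np.load("rack.npy");T=W(r,[-.121,-.053,0]);T[2]=ctrl.get_obs()["tool_pos"][2];print(T,rel(T,np.degrees(r[2])))
```

```text
clock 7.8333 tcp [0.61888827 0.00411199 0.10424172] tip rack [ 0.1393 -0.0531  0.0281] F [-0.4  0.1 -1.3]
scene wedge [429.5 248.9] 0.73
scene pick [454. 266.] 0.81
scene expected tip px [457.  268.7]
[ 0.45627561 -0.02316049  0.10473056] ([-0.0011, -0.0004, -0.1651], [-0.03, 0.38, 0.16])
```

View pics/in.png

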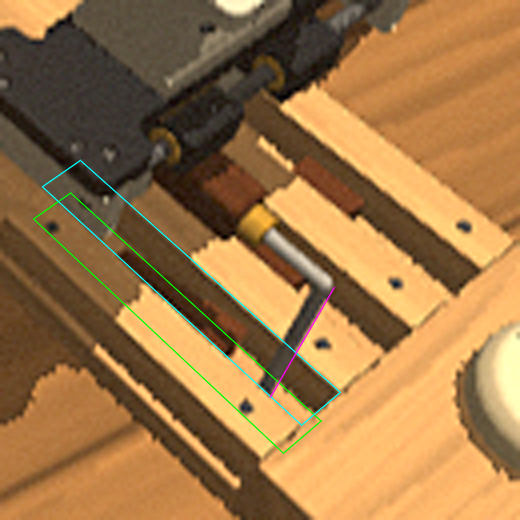

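The hook is down in the right-hand gap, 20 mm behind the wedge's thick end (wedge's end at (230,350), hook entering at (285,360) in the crop). I'm dragging it out now.

>>> drive_tool(
  plan=[
    [[0.001,0,-0.008],[0,0,0],0],
    [[0.001,0,-0.016],[0,0,0],0],
    [[0.001,0,-0.022],[0,0,0],0],
    [[0.001,0,-0.028],[0,0,0],0],
    [[0.001,0,-0.034],[0,0,0],0],
    [[0.001,0,-0.042],[0,0,0],0],
    [[0.001,0,-0.05],[0,0,0],0],
    [[0.001,0,-0.058],[0,0,0],0],
    [[0.001,0,-0.066],[0,0,0],0],
    [[0.001,0,-0.074],[0,0,0],0],
    [[0.001,0,-0.082],[0,0,0],0],
    [[0.001,0,-0.09],[0,0,0],0],
    [[0.001,0,-0.098],[0,0,0],0],
    [[0.001,0,-0.106],[0,0,0],0],
    [[0.001,0,-0.113],[0,0,0],0],
    [[0.001,0,-0.12],[0,0,0],0],
  ],
)

```text
clock: 9.32
tool_pos: [0.5, -0.0155, 0.103]
orientation: [-23.1, 89.6, -13.7]
force: [-0.5, 0.6, -0.7]
opening: 0.022
```

Run:
```python
from h import *
view("pics/drag.png",[("scene",340,130,180,140)],4)
r=np.load("rack.npy");T=W(r,[-.121,-.053,0]);T[2]=ctrl.get_obs()["tool_pos"][2];print(T,rel(T,np.degrees(r[2])))
```

```text
clock 9.3167 tcp [ 0.50004617 -0.01546132  0.10295959] tip rack [ 0.0189 -0.0529  0.0269] F [-0.5  0.6 -0.7]
scene wedge [396.3 213.3] 0.58
scene pick [291.9 344.4] 0.83
scene expected tip px [409.5 225.4]
[ 0.45627561 -0.02316049  0.10308773] ([-0.0003, -0.0005, -0.0447], [-0.02, 0.38, 0.16])
```

View pics/drag.png

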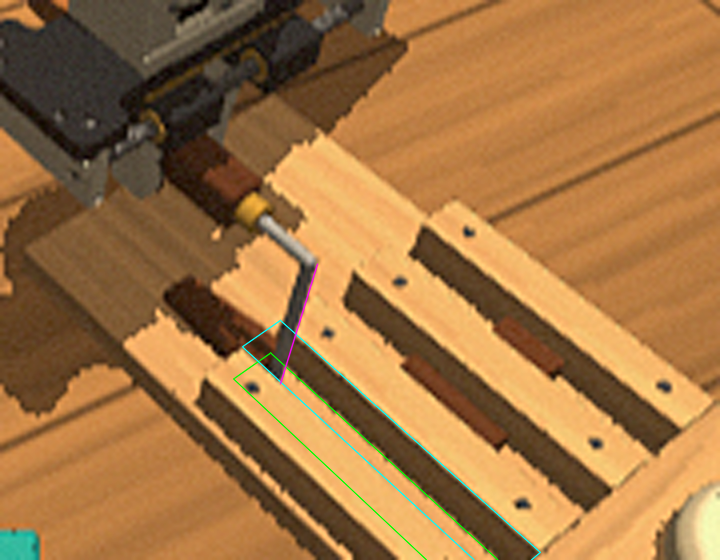

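>>> drive_tool(
  plan=[
    [[0,0,-0.008],[0,0,0],0],
    [[0,0,-0.016],[0,0,0],0],
    [[0,0,-0.024],[0,0,0],0],
    [[0,0,-0.031],[0,0,0],0],
    [[0,0,-0.037],[0,0,0],0],
    [[0,0,-0.042],[0,0,0],0],
    [[0,0,-0.046],[0,0,0],0],
    [[0,0,-0.048],[0,0,0],0],
    [[0,0,-0.048],[0,0,0],0],
    [[0,0,-0.048],[0,0,0],0],
    [[0,0,-0.036],[0,0,0],0],
    [[0,0,-0.036],[0,0,0],0],
    [[0,0,-0.036],[0,0,0],0],
  ],
)

```text
clock: 10.55
tool_pos: [0.4658, -0.0211, 0.1027]
orientation: [-23.6, 89.6, -14.2]
force: [-0.6, 0.3, -1.0]
opening: 0.0218
```

Run:
```python
from h import *
view("pics/apron.png",[("scene",340,130,180,140)],4)
```

```text
clock 10.55 tcp [ 0.46579561 -0.02108306  0.10272616] tip rack [-0.0158 -0.0528  0.0267] F [-0.6  0.3 -1. ]
scene wedge [379.6 199.4] 0.67
scene pick [395.3 213.3] 0.77
scene expected tip px [397.2 214.1]
```

View pics/apron.png

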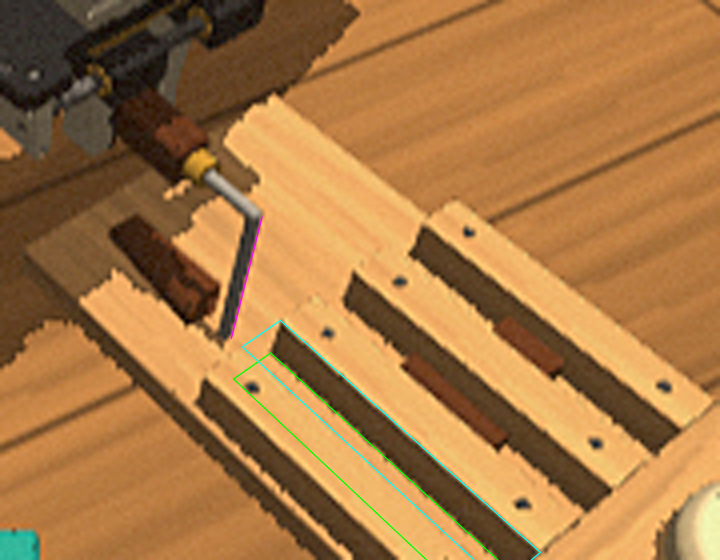

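The wedge now lies flat on the apron, spanning (115,225) to (215,305) in the crop and clear of the slats, and the hook is free of it. I'm lifting straight up.

>>> drive_tool(
  plan=[
    [[-0.02,0,0],[0,0,0],0],
    [[-0.05,0,0],[0,0,0],0],
    [[-0.08,0,0],[0,0,0],0],
    [[-0.105,0,0],[0,0,0],0],
    [[-0.115,0,0],[0,0,0],0],
    [[-0.115,0,0],[0,0,0],0],
  ],
)

```text
clock: 11.2
tool_pos: [0.4652, -0.0209, 0.2201]
orientation: [-11.9, 89.4, -2.5]
force: [0.8, -0.1, -1.5]
opening: 0.0221
```

Run:
```python
from h import *
o=ctrl.get_obs();print(o["tool_pos"],rel([.478,-.3392,.2077],1.1))
```

```text
[ 0.46517273 -0.02085633  0.22007908] ([0.0127, -0.3161, -0.0396], [8.31, 0.63, 0.09])
```

>>> drive_tool(
  plan=[
    [[0,-0.02,0],[1,0,0],0],
    [[0,-0.05,-0.005],[2,0.3,0],0],
    [[0,-0.08,-0.01],[3,0.6,0],0],
    [[0,-0.115,-0.014],[4,0.6,0],0],
    [[0,-0.15,-0.018],[5,0.6,0.1],0],
    [[0,-0.185,-0.023],[6,0.6,0.1],0],
    [[0,-0.22,-0.027],[7,0.6,0.1],0],
    [[0,-0.25,-0.031],[8,0.6,0.1],0],
    [[0,-0.28,-0.035],[8.3,0.6,0.1],0],
    [[0.005,-0.3,-0.038],[8.3,0.6,0.1],0],
    [[0.013,-0.312,-0.04],[8.3,0.6,0.1],0],
    [[0.013,-0.316,-0.04],[8.3,0.6,0.1],0],
    [[0.013,-0.316,-0.04],[8.3,0.6,0.1],0],
    [[0.013,-0.316,-0.04],[8.3,0.6,0.1],0],
    [[0.013,-0.316,-0.04],[8.3,0.6,0.1],0],
  ],
)

```text
clock: 12.45
tool_pos: [0.4777, -0.3382, 0.2073]
orientation: [49.4, 90.0, 50.6]
force: [-0.3, 0.2, -1.4]
opening: 0.0221
```

Run:
```python
from h import *
o=ctrl.get_obs();print(o["tool_pos"],rel([.478,-.3392,.109],1.1))
```

```text
[ 0.477678   -0.33820623  0.20731711] ([0.0983, -0.001, 0.0003], [0.07, 0.02, -0.03])
```

>>> drive_tool(
  plan=[
    [[0.02,-0.001,0],[0,0,0],0],
    [[0.045,-0.001,0],[0,0,0],0],
    [[0.065,-0.001,0],[0,0,0],0],
    [[0.08,-0.001,0],[0,0,0],0],
    [[0.09,-0.001,0],[0,0,0],0],
    [[0.094,-0.001,0],[0,0,0],0],
    [[0.096,-0.001,0],[0,0,0],0],
    [[0.098,-0.001,0],[0,0,0],0],
    [[0.099,-0.001,0],[0,0,0],0],
    [[0.099,-0.001,0],[0,0,0],0],
    [[0.099,-0.001,0],[0,0,0],0],
  ],
)

```text
clock: 13.37
tool_pos: [0.4781, -0.3393, 0.109]
orientation: [2.6, 89.9, 3.8]
force: [0.0, -0.0, -0.7]
opening: 0.0219
```

Run:
```python
from h import *
view("pics/back.png",[("scene",150,150,130,180)],3)
print(rel([.478,-.3392,.1077],1.1))
```

```text
clock 13.3667 tcp [ 0.47808376 -0.33930135  0.10900217] tip rack [-0.0572 -0.3821  0.0324] F [ 0.  -0.  -0.7]
scene wedge [379. 197.] 0.61
scene pick [232.4 178. ] 0.97
scene expected tip px [244.4 290.9]
([0.0011, 0.0001, 0.0001], [0.06, 0.06, -0.01])
```

View pics/back.png

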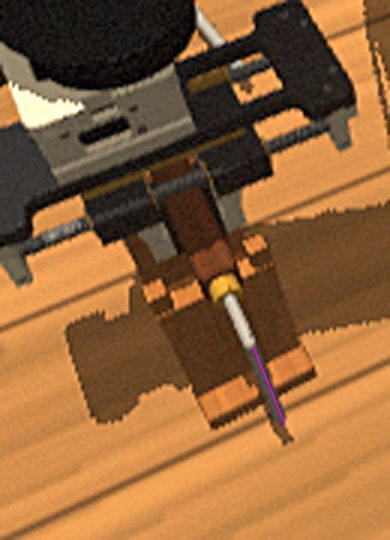

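>>> drive_tool(
  plan=[
    [[0.001,0,0],[0,0,0],0],
    [[0.0015,0,0],[0,0,0],0],
    [[0.0015,0,0],[0,0,0],0],
    [[0.0015,0,0],[0,0,0],0.4],
    [[0.0015,0,0],[0,0,0],0.5],
    [[0.0015,0,0],[0,0,0],0.7],
    [[0.0015,0,0],[0,0,0],0.7],
    [[0.0015,0,0],[0,0,0],0.7],
    [[0.0015,0,0],[0,0,0],0.7],
    [[0.0015,0,0],[0,0,0],0.7],
    [[0.0015,0,0],[0,0,0],0.7],
    [[0.0015,0,0],[0,0,0],0.7],
  ],
)

```text
clock: 14.52
tool_pos: [0.4779, -0.3393, 0.1072]
orientation: [12.4, 89.9, 13.6]
force: [-0.3, -0.0, -0.3]
opening: 0.0613
```

>>> drive_tool(
  plan=[
    [[-0.01,0,0],[0,0,0],0.7],
    [[-0.03,0,0],[0,0,0],0.7],
    [[-0.06,0,0],[0,0,0],0.7],
    [[-0.1,0,0],[0,0,0],0.7],
    [[-0.14,0,0],[0,0,0],0.7],
    [[-0.14,0.04,0],[0,0,0],0.7],
    [[-0.14,0.08,0],[0,0,0],0.7],
    [[-0.14,0.12,0],[0,0,0],0.7],
    [[-0.14,0.16,0],[0,0,0],0.7],
    [[-0.14,0.2,0],[0,0,0],0.7],
    [[-0.14,0.24,0],[0,0,0],0.7],
    [[-0.14,0.28,0],[0,0,0],0.7],
    [[-0.14,0.32,0],[0,0,0],0.7],
    [[-0.14,0.36,0],[0,0,0],0.7],
    [[-0.14,0.4,0],[0,0,0],0.7],
    [[-0.14,0.44,0],[0,0,0],0.7],
    [[-0.14,0.48,0],[0,0,0],0.7],
    [[-0.14,0.52,0],[0,0,0],0.7],
    [[-0.14,0.56,0],[0,0,0],0.7],
    [[-0.14,0.6,0],[0,0,0],0.7],
  ],
)

```text
clock: 16.18
tool_pos: [0.4651, 0.2626, 0.2486]
orientation: [28.5, 89.9, 29.6]
force: [1.4, -0.6, 0.8]
opening: 0.0611
```

>>> drive_tool(
  plan=[
    [[0,0.04,0],[0,0,0],0.7],
    [[0,0.08,0],[0,0,0],0.7],
    [[0,0.08,0],[0,0,0],0.7],
    [[0,0.08,0],[0,0,0],0.7],
  ],
)

```text
clock: 16.52
tool_pos: [0.4629, 0.3445, 0.2487]
orientation: [17.5, 89.9, 18.8]
force: [0.1, -0.5, -0.2]
opening: 0.0614
```

Run:
```python
from h import *
r=np.load("rack.npy");o=ctrl.get_obs();print(o["clock"],o["tool_pos"],o["force"])
v=[]
for n,boxes in(("top",((160,110,100,125),(390,130,100,125))),("scene",((340,130,100,125),(160,180,100,125)))):
    i=ctrl.snapshot(n)
    for k in("wedge","pick"):
        for d in ctrl.landmark_of(n,k)[:2]:print(n,k,np.round(d["pixel"],1),round(d["confidence"],2),Ro.from_euler('z',-r[2]).apply(ray(n,d["pixel"],.02)-np.array([*r[:2],0])).round(3) if k=="wedge" else "")
    for x,y,w,h in boxes:v.append(cv2.resize(i[y:y+h,x:x+w],None,fx=2.4,fy=2.4,interpolation=cv2.INTER_CUBIC))
out=np.vstack([np.hstack(v[:2]),np.hstack(v[2:])]);cv2.imwrite("pics/final.png",np.clip(out*1.4,0,255).astype(np.uint8));print(out.shape)
```

```text
16.5167 [0.46291482 0.34445693 0.2486608 ] [ 0.12479572 -0.54260824 -0.18441927]
top wedge [426.9 211.7] 0.18 [-0.157 -0.368  0.02 ]
top pick [393.5 303.1] 0.85 
top pick [426.4 160.5] 0.66 
scene wedge [382.  198.9] 0.79 [-0.066 -0.046  0.02 ]
scene pick [236.5 175.7] 0.97 
scene pick [241.2 290. ] 0.9 
(600, 480, 3)
```

View pics/final.png

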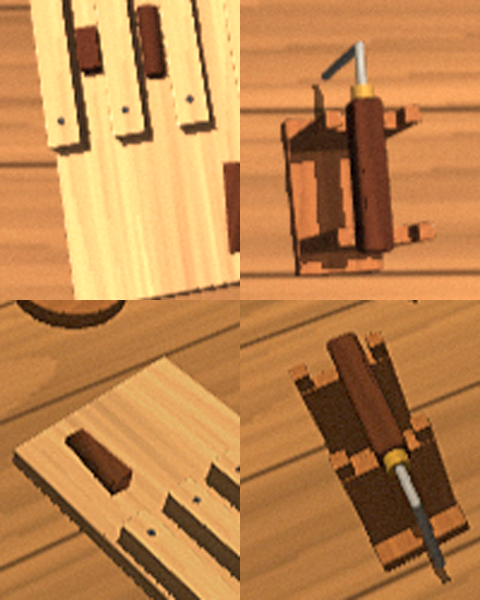

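The final view shows the wedge flat on the bare apron with its centre near rack x -66 mm. The pick lies in both forks with its hook down; its tip is at (426,160) in the top view, against (426,159) at the start. The robot touches nothing, so I'm handing in.

```bash
python3 -c "
from plant import ctrl
print(ctrl.close_job())"
```

```text
the job is handed in; nothing more can be done
None
```

The wedge is out on the rack's bare apron and the pick is back in its stand. I handed the job in at about 17 s on the robot's clock, against the 54 s limit.

I took the small hooked pick from its stand and left the turquoise, large and straight look-alikes alone. I lowered the hook about 20 mm behind the wedge's thick end in the gap at y -52 mm. From there I dragged the wedge out, backed the hook off and lifted it away, then laid the pick back where it came from.

**Wedge:** in the last scene-camera picture it lies flat on the apron. Its centre is near rack x -66 mm, which puts its thick end about 30 mm clear of the slats.

**Pick:** it lies in both forks with the hook hanging down. Its tip was within about 1 pixel of its starting position in the top view and about 2 pixels in the scene view.

**Robot:** it was clear of everything at hand-in, and every force reading was under about 2 N.

**Check that failed:** the network did not find the wedge in the last top view; it gave only a false hit at the stand, with confidence 0.18. My crop of that view also cut most of the wedge off, so its final position rests on the scene camera.

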